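# Swap two tablet cassettes that stand in each other's docks

## Robot

A 7-joint arm with a two-finger parallel gripper is mounted at the origin on the work surface. World frame = base frame: x ahead of the robot, y to its left, z up, the work surface at z = 0. Lengths are in m, angles in rad, forces in N, time in s.
With the tool pointing down it reaches from about 0.4 to 0.85 m from the base axis. Payload 4.5 kg.
Tool frame: the origin (TCP) lies between the finger pads; the fingertips stand 14 mm ahead of it and the grasp point (between the pads) lies 5 mm behind it (bot.tips_ahead is the distance from the TCP to the fingertips, in m); z points along the fingers, y is the line along which they close (so a half turn about z gives the same grasp; the last joint's range is limited). The gripper opens to 85 mm and grips with 20 to 120 N. Pads are 22 mm wide; open, the fingers measure 114 mm over their backs; the gripper's body (76 mm by 85 mm) begins 54 mm behind the grasp point. The pads swing forward as they close: fully open they stand 13 mm farther back than shut.
Start: joints at [-1.313, 0.689, -0.195, 1.565, 0.157, 0.902, -0.215], TCP at [0.139, 0.609, 0.21] pointing down, gripper open.
Joint ranges: [-3.01, 3.01], [-0.46, 2.08], [-1.47, 1.51], [0.13, 2.56], [-1, 4.14], [0.04, 2.09], [-2.66, 2.66]. Speed limits (rad/s): [2.57, 2.57, 3.14, 3.14, 3.14, 3.14, 3.14].

## Interface

Orientations are given as a unit quaternion [w, x, y, z].
In Python, from rig import bot, get_image gives the robot as it stands. The module is installed in compiled form; this text tells all that it offers.
- The arm moves only by the tool arm_command, never from a script. Its argument "steps" is a list of rows, each a list of 7 numbers: the shift along the tool's x, y, z in cm, then the turn, a rotation vector about the tool's x, y, z in rad, then the finger opening in cm, from 0 to 8.54. In form: [[dx, dy, dz, wx, wy, wz, gripper], ...]. A call has 1 to 8 rows; each row shifts and turns the commanded pose from where the row before left it, along the tool's axes as they then stand; what a row does not reach is not made up. A row lasts 1/10 s, in which the tool goes at most 50 mm and 8.59 degrees, less where a joint would pass 70% of its speed; a pose out of reach is approached as far as the arm can. A call is refused whole if a number of a shift passes 5 or a number of a turn 0.15, either way. A call with a gripper value outside its range is refused whole. The fingers move at their own pace and stop on an object; "force" is the grip in N (left out, the last holds). Time passes only in rows, so rows that do not move let the fingers close. It gives the time, the measured TCP pose, the force, the opening and the grip force at its end, in the units of the state.
- bot.state(): the state, without advancing time (a new reading comes with each control period).
- get_image(name): name is "side" or "top" or "wrist"; returns a dict with "color" (480x640x3 uint8, red, green, blue), "camera_matrix" (3x3 intrinsics, pixels), "R" (3x3) and "t" (3): a world point X has camera coordinates R X + t; the wrist camera has in their place "T_tool_cam" (4x4, takes a point from camera to tool coordinates, whose origin is the TCP and whose axes are the flange's). Camera axes: x right, y down, z forward; pixel columns grow to the right and rows downward; lengths in m; the calibration is good to about 2 mm. A picture is of the moment at which its call begins: read the wrist's pose just before it. There is no depth.
- bot.finish_job(): hands the job in; it is judged then, once.
The state is a dict: "time": time; "qpos": joint angles; "qvel": joint speeds; "joint_torque": joint torques, N m; "position": TCP position; "eef_rot": TCP orientation; "ft_force": force on the tool from outside, world axes, zero at the start; "ft_torque": the same for the moment, N m; "grip_width": finger opening in m; "gripper_force": force on a finger pad.
Only numpy, scipy, OpenCV 4.12 (cv2) and the standard library are available. Lean on these libraries where they do the work, as an engineer would, in place of code of your own. Each camera call takes 0.05 s, during which the arm holds its last target. There are 200 camera calls.

## Task

On the dispensing bench the blue-lidded and the red-lidded tablet cassettes have been put back in each other's docks: swap them, so that each sits fully down in the dock of its own colour with its black tab in the gap at the dock's front. Keep both cassettes upright and set them down gently rather than dropping them (a black mat can serve as a parking place). Leave the yellow cassette, the tablet bottle and the carton where they are and do not bump the scanner on its stand.

Things in the scene. Friction and masses are not known exactly. Their poses are not given: they have to be found in the camera images.
- blue_cassette: Loose upright white box with blue lid, 110 (x) x 50 (y) x 100 mm high, lid included, about 0.35 kg, rigid; grip across the 50. Origin: centre of underside, z up. Front end is -x: a black tab, 22 wide, 8 to 26 above the underside, stands 18 out of the front face; a black bar on the lid marks that end. It starts in the red dock, tab at the dock's front.
- red_cassette: Loose upright white box with red lid, 110 (x) x 50 (y) x 100 mm high, lid included, about 0.35 kg, rigid; grip across the 50. Origin: centre of underside, z up. Front end is -x: a black tab, 22 wide, 8 to 26 above the underside, stands 18 out of the front face; a black bar on the lid marks that end. It starts in the blue dock, tab at the dock's front.
- yellow_cassette: Loose upright white box with yellow lid, 110 (x) x 50 (y) x 100 mm high, lid included, about 0.35 kg, rigid; grip across the 50. Origin: centre of underside, z up. Front end is -x: a black tab, 22 wide, 8 to 26 above the underside, stands 18 out of the front face; a black bar on the lid marks that end. It stands rightly in the yellow dock; leave it alone.
- blue_tab (a point): Middle of the outer face of the blue cassette's tab, 73 mm ahead (-x) of the cassette's origin and 17 mm above its underside.
- red_tab (a point): Middle of the outer face of the red cassette's tab, 73 mm ahead (-x) of the cassette's origin and 17 mm above its underside.
- blue_dock: Fixed blue tray 130 (x) x 70 (y) x 28 mm high. Origin: centre of underside, on the worktop, z up. Floor 6 thick, walls 6 thick rising 22 above it; inside 118 x 58 (4 play round a cassette). Front (-x) wall has a 34 wide middle gap down to the floor for the cassette's tab; turned round, the tab rides on the back wall. Holds the red cassette at the start.
- red_dock: Fixed red tray 130 (x) x 70 (y) x 28 mm high. Origin: centre of underside, on the worktop, z up. Floor 6 thick, walls 6 thick rising 22 above it; inside 118 x 58 (4 play round a cassette). Front (-x) wall has a 34 wide middle gap down to the floor for the cassette's tab; turned round, the tab rides on the back wall. Holds the blue cassette at the start.
- yellow_dock: Fixed yellow tray 130 (x) x 70 (y) x 28 mm high. Origin: centre of underside, on the worktop, z up. Floor 6 thick, walls 6 thick rising 22 above it; inside 118 x 58 (4 play round a cassette). Front (-x) wall has a 34 wide middle gap down to the floor for the cassette's tab; turned round, the tab rides on the back wall. Holds the yellow cassette.
- mat_a: Fixed flat black rubber mat 120 (x) x 80 (y) x 3 mm with nothing on it, a spare place to park a cassette. Origin: centre of its underside on the worktop, z up.
- mat_b: A second mat, just like mat_a.
- tablet_bottle: Loose amber tablet bottle with a white cap, 66 mm in diameter, 115 mm high. Origin: centre of its underside. Leave it alone.
- carton: Loose white medicine carton with a green band, 95 (x) x 55 (y) x 80 mm high. Origin: centre of its underside. Leave it alone.
- scanner: Fixed bar-code scanner on a stand: round black foot 90 mm in diameter and 12 mm high, thin steel post 20 mm thick, grey scanner head 80 (x) x 50 (y) mm at 190 to 295 mm height. Origin: centre of the foot's underside on the worktop, z up. Do not bump it.
Not all that is in view belongs to the job. Of the things that look like the blue_dock, take the one that is farthest from the robot's base at the start. What is shaped like the blue_cassette but purple is not meant.

How it is judged:
At the end, for the whole second after the job is handed in: Blue cassette in the blue dock, red in the red: centre within 8 mm, underside within 4 mm of the dock floor, tilt under 0.06 rad, in line within 0.15 rad, tab at the front, at rest. Yellow cassette moved under 15 mm, bottle and carton under 20 mm, all three upright (0.1 rad) (horizontal distance between blue_cassette and blue_dock below 0.008 m and z of blue_cassette in the frame of blue_dock below 0.01 m and angle between each of blue_cassette, red_cassette's own z axis and vertical below 0.06 rad and angle between the x axis of blue_cassette and the x axis of blue_dock, either way round below 0.15 rad and x of blue_tab in the frame of blue_dock below -0.05 m and linear speed of each of blue_cassette, red_cassette below 0.02 m/s and horizontal distance between red_cassette and red_dock below 0.008 m and z of red_cassette in the frame of red_dock below 0.01 m and angle between the x axis of red_cassette and the x axis of red_dock, either way round below 0.15 rad and x of red_tab in the frame of red_dock below -0.05 m and distance of yellow_cassette from where it was at the start of the episode below 0.015 m and distance of each of tablet_bottle, carton from where it was at the start of the episode below 0.02 m and angle between each of tablet_bottle, carton, yellow_cassette's own z axis and vertical below 0.1 rad); the robot touches nothing.
It fails at once if the blue or red cassette is tipped more than 0.5 rad (angle between any of blue_cassette, red_cassette's own z axis and vertical above 0.5 rad).
It fails at once if the blue or red cassette is dropped: in the air, touching nothing, with its underside more than 30 mm above the worktop ((height (world z) of blue_cassette above 0.03 m and contact force between blue_cassette and anything else below 0.02 N) or (height (world z) of red_cassette above 0.03 m and contact force between red_cassette and anything else below 0.02 N)).
It fails at once if the yellow cassette moves 15 mm or more (distance of yellow_cassette from where it was at the start of the episode above 0.015 m).
It fails at once if the tablet bottle or the carton moves 20 mm or more (distance of any of tablet_bottle, carton from where it was at the start of the episode above 0.02 m).
It fails at once if something pushes on the scanner or its stand with more than 2 N (contact force between scanner and anything else above 2 N).
It also fails if it takes over 72 s, if anything falls off the work surface, if the arm or the gripper's body presses on something with over 40 N, if the wrist force passes 120 N, or if a joint passes its speed limit or range.

## Working session

There is one attempt and no reset: what is moved stays moved. The work goes in short steps, Python scripts to look and compute and a tool call to move; the robot and the scene stay as the last step left them, time stands still between calls to the robot, and variables do not carry over. Pictures are saved under pics/ and viewed, at most 10 in all, crops included, and the job is handed in when it is done.

Besides the shell and the picture viewer there is one more tool, called after "Call:" as name([rows], argument=value, ...), one row to a line, values as JSON. arm_command: Moves the arm, as the interface text tells. Its arguments: {"type":"object","properties":{"steps":{"type":"array"},"force":{"type":"number"}},"required":["steps"]}

```bash
mkdir -p pics
python3 - <<'E'
from rig import bot,get_image
import cv2,pickle
s=bot.state();print(s['time'],s['position'],s['eef_rot'],bot.tips_ahead)
for n in['top','side']:
    d=get_image(n);pickle.dump(d,open(n+'.pkl','wb'));cv2.imwrite(f'pics/{n}0.png',d['color'][:,:,::-1])
    print(d['camera_matrix'],d['R'],d['t'])
E
```

```text
0.0 [0.13863825 0.60871132 0.20898287] [-2.91707314e-05  1.11666097e-01  9.93745341e-01 -9.37527102e-04] 0.014
[[614.00961248   0.         330.10122783]
 [  0.         614.00961248 243.65447637]
 [  0.           0.           1.        ]] [[ 0.01796686 -0.99965412 -0.01920496]
 [-0.99818536 -0.01682971 -0.05781648]
 [ 0.05747327  0.02020889 -0.99814249]] [0.01723867 0.46335884 1.62152894]
[[593.88048263   0.         320.81431585]
 [  0.         593.88048263 243.8330074 ]
 [  0.           0.           1.        ]] [[ 0.99012236 -0.13925667  0.01628792]
 [-0.07890664 -0.64948607 -0.7562682 ]
 [ 0.11589417  0.74751283 -0.65405895]] [-0.4686058   0.08439252  1.44509024]
```

View pics/top0.png

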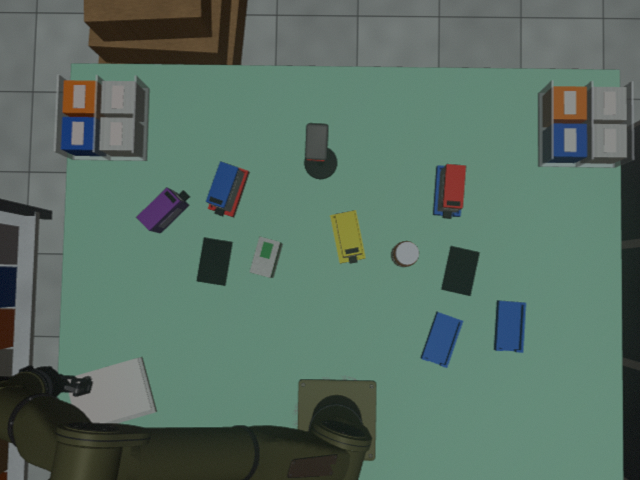

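View pics/side0.png

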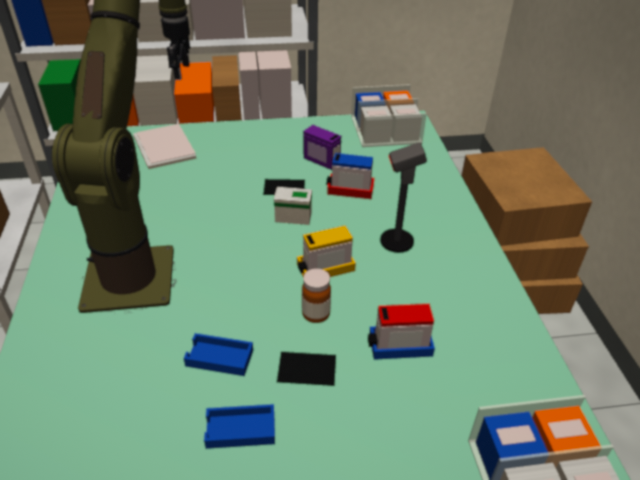

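Candidates for the blue dock: top (450,190) holding the red cassette, (441,340) and (510,327), both empty. The one at (450,190) is farthest from the base (337,420) and holds the red cassette, so it fits. The blue cassette is at (225,187); the purple one at (162,210) is a decoy.

Run:
```python
import cv2,pickle,numpy as np
c=pickle.load(open('top.pkl','rb'))['color'][:,:,::-1]
f=lambda x,y,w,h:cv2.resize(c[y:y+h,x:x+w],None,fx=6,fy=6,interpolation=cv2.INTER_CUBIC)
cv2.imwrite('pics/c1.png',np.hstack([f(195,150,65,80),f(420,150,65,80)]))
cv2.imwrite('pics/c2.png',np.hstack([f(190,230,50,60),f(435,240,50,60)]))
```

```text
(no output)
```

View pics/c1.png

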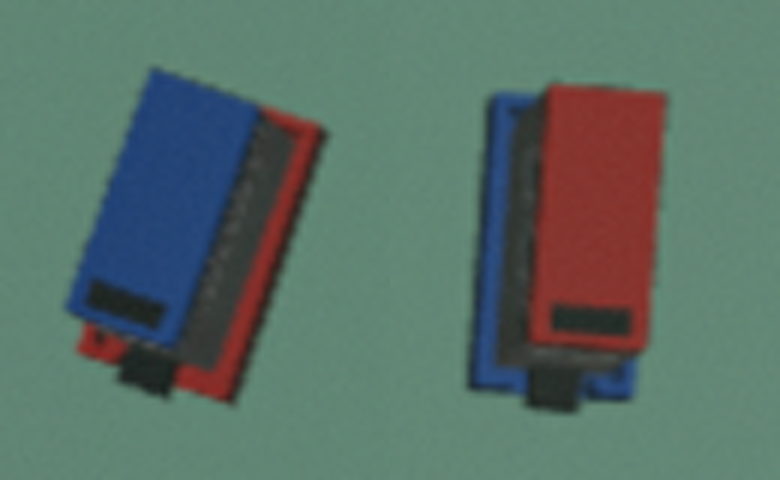

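View pics/c2.png

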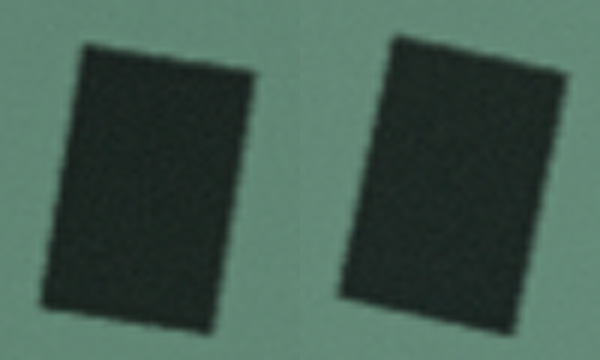

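```bash
cat > h.py <<'E'
import numpy as np,pickle
from scipy.optimize import least_squares
from scipy.spatial.transform import Rotation as Ro
def Tcam(d,tool=None):
    "R,t of camera (world->cam); tool=(pos,quat) for the wrist"
    if 'R' in d: return np.array(d['R']),np.array(d['t'])
    Rt=Ro.from_quat(tool[1],scalar_first=True).as_matrix(); T=np.array(d['T_tool_cam'])
    R=(Rt@T[:3,:3]).T; return R,-R@(Rt@T[:3,3]+tool[0])
def fit(d,px,obj,tool=None,x0=(.6,0,0)):
    "px Nx2, obj Nx3 (x,y local, z world) -> x,y,yaw, rms px"
    R,t=Tcam(d,tool);K=d['camera_matrix'];px=np.array(px,float);obj=np.array(obj,float)
    def f(p):
        c,s=np.cos(p[2]),np.sin(p[2])
        X=np.c_[p[0]+c*obj[:,0]-s*obj[:,1],p[1]+s*obj[:,0]+c*obj[:,1],obj[:,2]]
        u=(X@R.T+t)@K.T
        return (u[:,:2]/u[:,2:]-px).ravel()
    r=least_squares(f,x0);return np.round(r.x,4),np.sqrt(np.mean(r.fun**2)).round(2)
def rect(a,b,z): # order: back-left, back-right, front-right, front-left (front=-x, left=+y)
    return np.array([[a/2,b/2,z],[a/2,-b/2,z],[-a/2,-b/2,z],[-a/2,b/2,z]])
def pix(ray_px,z,d,tool=None):
    R,t=Tcam(d,tool);v=R.T@np.linalg.inv(d['camera_matrix'])@[*ray_px,1];o=-R.T@t
    return o+v*(z-o[2])/v[2]
def go(bot,pos,yaw):
    "yaw of the cassette x axis; tool y along its y. prints turn about tool and shift in tool axes now/after turn (cm)"
    s=bot.state();R0=Ro.from_quat(s['eef_rot'],scalar_first=True)
    R1=Ro.from_matrix(np.array([[-np.cos(yaw),-np.sin(yaw),0],[-np.sin(yaw),np.cos(yaw),0],[0,0,-1]]).T)
    w=(R0.inv()*R1).as_rotvec();D=np.array(pos)-s['position']
    print('t',s['time'],'pos',s['position'].round(4),'turn',w.round(3),'shift now',(R0.inv().apply(D)*100).round(2),'after',(R1.inv().apply(D)*100).round(2),'grip',s['grip_width'],s['gripper_force'],s['ft_force'].round(1))
E
python3 - <<'E'
from h import *
d=pickle.load(open('top.pkl','rb'))
C=lambda p,o:(np.array(p)+.5)/6-.5+o
o1=[195,150];o2=[420-65,150]
lid=rect(.11,.05,.106);dk=rect(.13,.07,.028);m=rect(.12,.08,.003)
print('blue cas',fit(d,C([(153,68),(260,107),(178,348),(68,310)],o1),lid))
print('red cas',fit(d,C([(548,85),(665,93),(645,350),(533,345)],o2),lid))
print('red dock',fit(d,C([(327,130),(235,403),(78,350)],o1),dk[1:]))
print('blue dock',fit(d,C([(492,93),(633,400),(470,388)],o2),dk[[0,2,3]]))
print('matA',fit(d,C([(83,44),(256,72),(213,334),(40,307)],[190,230]),m))
print('matB',fit(d,C([(395,36),(568,74),(514,335),(340,297)],[385,240]),m))
for n,p,z in[('scanfoot',(321,163),.012),('head',(316,142),.29),('carton',(266,256),.08),('bottle',(405,253),.115),('yellow',(348,237),.106),('purple',(163,210),.1)]:print(n,pix(p,z,d).round(3))
E
```

```text
blue cas (array([ 0.6039,  0.3001, -0.3084]), np.float64(0.32))
red cas (array([ 0.6084, -0.2862, -0.0575]), np.float64(0.38))
red dock (array([ 0.6019,  0.2973, -0.3157]), np.float64(0.48))
blue dock (array([ 0.6076, -0.2845, -0.0614]), np.float64(0.23))
matA (array([ 0.4115,  0.3358, -0.1359]), np.float64(0.22))
matB (array([ 0.398 , -0.3224, -0.199 ]), np.float64(0.3))
scanfoot [0.68  0.054 0.012]
head [0.674 0.055 0.29 ]
carton [0.425 0.187 0.08 ]
bottle [ 0.437 -0.164  0.115]
yellow [ 0.475 -0.021  0.106]
purple [0.537 0.45  0.1  ]
```

Run:
```python
from h import *
from rig import bot
go(bot,[.603,.299,.24],-.31)
```

```text
t 0.1 pos [0.1386 0.6088 0.209 ] turn [-0.002  0.     0.086] shift now [-52.15 -19.91  -3.06] after [-53.68 -15.34  -3.1 ] grip 0.08545525731726462 0.0 [-0.5 -0.4 -0.2]
```

Call:
arm_command([
  [0, 0, -1, 0, 0, 0.086, 8.5],
  [-4.1, -1.2, -1, 0, 0, 0, 8.5],
  [-4.1, -1.2, -1, 0, 0, 0, 8.5],
  [-4.1, -1.2, 0, 0, 0, 0, 8.5],
  [-4.1, -1.2, 0, 0, 0, 0, 8.5],
  [-4.1, -1.2, 0, 0, 0, 0, 8.5],
  [-4.1, -1.2, 0, 0, 0, 0, 8.5],
  [-4.1, -1.2, 0, 0, 0, 0, 8.5],
], force=50)

```text
time: 0.9
position: [0.3875, 0.4405, 0.2395]
eef_rot: [-0.0, 0.154, 0.988, -0.0]
ft_force: [0.1, 1.4, -0.7]
grip_width: 0.0851
gripper_force: 0.0
```

Call:
arm_command([
  [-4.1, -1.2, 0, 0, 0, 0, 8.5],
  [-4.1, -1.2, 0, 0, 0, 0, 8.5],
  [-4.1, -1.2, 0, 0, 0, 0, 8.5],
  [-4.1, -1.2, 0, 0, 0, 0, 8.5],
  [-4.1, -1.2, 0, 0, 0, 0, 8.5],
  [-4.1, -1.2, 0, 0, 0, 0, 8.5],
  [0, 0, 0, 0, 0, 0, 8.5],
  [0, 0, 0, 0, 0, 0, 8.5],
])

```text
time: 1.7
position: [0.5992, 0.297, 0.2389]
eef_rot: [-0.001, 0.156, 0.988, -0.0]
ft_force: [-0.9, 1.3, 0.0]
grip_width: 0.0851
gripper_force: 0.0
```

```bash
cat > w.py <<'E'
import sys
from h import *
from rig import bot,get_image
import cv2
n=sys.argv[1]
s=bot.state();d=get_image('wrist');pickle.dump((d,(s['position'],s['eef_rot'])),open(n+'.pkl','wb'))
cv2.imwrite(f'pics/{n}.png',d['color'][:,:,::-1])
E
python3 w.py w1
python3 - <<'E'
from h import *
from rig import bot
go(bot,[.603,.299,.24],-.31)
E
```

```text
t 1.75 pos [0.5978 0.2988 0.2391] turn [-0.    -0.002  0.001] shift now [-0.49  0.17 -0.09] after [-0.49  0.18 -0.09] grip 0.08486447892423041 0.0 [-0.9 -0.1 -0.2]
```

View pics/w1.png

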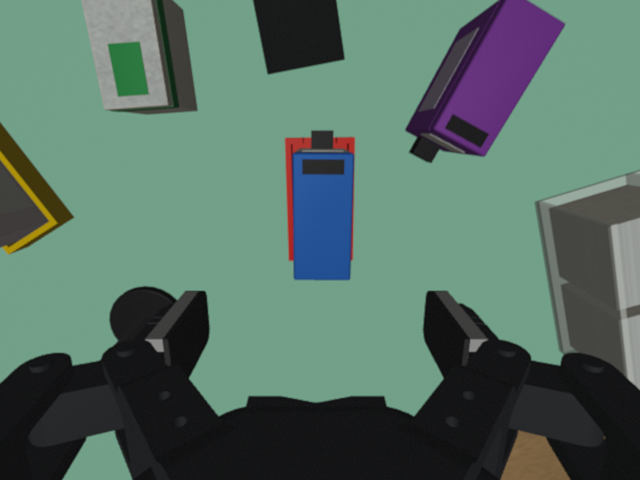

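Run:
```python
from h import *
from rig import bot
d,t=pickle.load(open('w1.pkl','rb'))
print(fit(d,[(350,279),(294,279),(293,153),(352,153)],rect(.11,.05,.106),t,(.6,.3,-.3)))
print(fit(d,[(352.5,261),(289.5,260.5),(285.5,138.5),(354.5,138)],rect(.13,.07,.028),t,(.6,.3,-.3)))
go(bot,[.603,.299,.07],-.31)
```

```text
(array([ 0.6031,  0.3022, -0.3121]), np.float64(1.12))
(array([ 0.6029,  0.3015, -0.3037]), np.float64(0.45))
t 1.75 pos [0.5978 0.2988 0.2391] turn [-0.    -0.002  0.001] shift now [-0.52  0.18 16.91] after [-0.49  0.18 16.91] grip 0.08486447892423041 0.0 [-0.9 -0.1 -0.2]
```

Call:
arm_command([
  [-0.5, 0.3, 2.9, 0, 0, 0, 8.5],
  [0, 0, 4, 0, 0, 0, 8.5],
  [0, 0, 4, 0, 0, 0, 8.5],
  [0, 0, 3, 0, 0, 0, 8.5],
  [0, 0, 2, 0, 0, 0, 8.5],
  [0, 0, 1, 0, 0, 0, 8.5],
  [0, 0, 0, 0, 0, 0, 8.5],
  [0, 0, 0, 0, 0, 0, 5],
])

```text
time: 2.55
position: [0.6046, 0.301, 0.0719]
eef_rot: [0.0, 0.154, 0.988, 0.001]
ft_force: [0.4, -0.6, 0.9]
grip_width: 0.0727
gripper_force: 0.0
```

Call:
arm_command([
  [0, 0, 0, 0, 0, 0, 4],
  [0, 0, 0, 0, 0, 0, 4],
  [0, 0, 0, 0, 0, 0, 4],
  [0, 0, 0, 0, 0, 0, 4],
  [0, 0, 0, 0, 0, 0, 4],
])

```text
time: 3.05
position: [0.6054, 0.3003, 0.0727]
eef_rot: [0.001, 0.154, 0.988, 0.001]
ft_force: [-0.4, 0.6, 6.5]
grip_width: 0.0487
gripper_force: 53.0
```

Run:
```python
from h import *
from rig import bot
go(bot,[.603,.301,.22],-.308)
go(bot,[.412,.336,.22],-.136)
```

```text
t 3.05 pos [0.6054 0.3003 0.0727] turn [ 0.002  0.002 -0.002] shift now [  0.22   0.02 -14.73] after [ 2.500e-01 -1.000e-02 -1.473e+01] grip 0.04869067062096509 53.00814986228943 [-0.4  0.6  6.5]
t 3.05 pos [0.6054 0.3003 0.0727] turn [ 0.002  0.002 -0.174] shift now [ 19.48  -2.47 -14.78] after [ 19.65   0.91 -14.73] grip 0.04869067062096509 53.00814986228943 [-0.4  0.6  6.5]
```

Call:
arm_command([
  [0, 0, -1, 0, 0, 0, 4],
  [0, 0, -2, 0, 0, 0, 4],
  [0, 0, -2, 0, 0, 0, 4],
  [1, 0, -1, 0, 0, -0.087, 4],
  [2.5, 0, 0, 0, 0, -0.087, 4],
  [4, 0.2, 0, 0, 0, 0, 4],
  [4, 0.2, 0, 0, 0, 0, 4],
  [4, 0.2, 0, 0, 0, 0, 4],
])

```text
time: 3.85
position: [0.4507, 0.3301, 0.131]
eef_rot: [-0.0, 0.068, 0.998, -0.0]
ft_force: [-0.2, 0.3, -4.3]
grip_width: 0.0487
gripper_force: 52.9
```

Call:
arm_command([
  [3, 0, 0, 0, 0, 0, 4],
  [1, 0, 1, 0, 0, 0, 4],
  [0, 0, 2, 0, 0, 0, 4],
  [0, 0, 1.5, 0, 0, 0, 4],
  [0, 0, 0.8, 0, 0, 0, 4],
  [0, 0, 0.4, 0, 0, 0, 4],
  [0, 0, 0, 0, 0, 0, 4],
])

```text
time: 4.55
position: [0.4129, 0.3358, 0.0737]
eef_rot: [-0.0, 0.068, 0.998, -0.0]
ft_force: [0.1, -0.1, -3.8]
grip_width: 0.0482
gripper_force: 52.8
```

Run:
```python
from h import *
from rig import bot
go(bot,[.412,.336,.0697],-.136)
```

```text
t 4.55 pos [0.4129 0.3358 0.0737] turn [-0. -0.  0.] shift now [0.09 0.01 0.4 ] after [0.09 0.01 0.4 ] grip 0.048185829076514815 52.80829131603241 [ 0.1 -0.1 -3.8]
```

Lower the last 4 mm gently and check contact.

Call:
arm_command([
  [0, 0, 0.2, 0, 0, 0, 4],
  [0, 0, 0.1, 0, 0, 0, 4],
  [0, 0, 0.1, 0, 0, 0, 4],
  [0, 0, 0.05, 0, 0, 0, 4],
  [0, 0, 0, 0, 0, 0, 4],
])

```text
time: 5.05
position: [0.413, 0.336, 0.0696]
eef_rot: [0.0, 0.068, 0.998, 0.0]
ft_force: [-2.0, -0.1, -1.4]
grip_width: 0.0479
gripper_force: 53.2
```

Call:
arm_command([
  [0, 0, 0.05, 0, 0, 0, 4],
  [0, 0, 0, 0, 0, 0, 5.5],
  [0, 0, 0, 0, 0, 0, 7],
  [0, 0, 0, 0, 0, 0, 8.5],
  [0, 0, 0, 0, 0, 0, 8.5],
  [0, 0, -3, 0, 0, 0, 8.5],
  [0, 0, -5, 0, 0, 0, 8.5],
  [0, 0, -5, 0, 0, 0, 8.5],
])

```text
time: 5.85
position: [0.4122, 0.3354, 0.1997]
eef_rot: [-0.001, 0.068, 0.998, -0.001]
ft_force: [1.4, 1.4, -0.8]
grip_width: 0.0848
gripper_force: 0.0
```

Run:
```python
from h import *
from rig import bot
go(bot,[.45,-.02,.24],-.136)
go(bot,[.602,-.285,.24],-.06)
```

```text
t 5.85 pos [0.4122 0.3354 0.1997] turn [-0.002 -0.002  0.   ] shift now [ -8.54 -34.71  -3.99] after [ -8.56 -34.7   -4.03] grip 0.0848415088196979 0.0 [ 1.4  1.4 -0.8]
t 5.85 pos [0.4122 0.3354 0.1997] turn [-0.001 -0.002 -0.076] shift now [-27.18 -58.91  -3.98] after [-22.67 -60.79  -4.03] grip 0.0848415088196979 0.0 [ 1.4  1.4 -0.8]
```

Call:
arm_command([
  [-1.1, -4.3, -1, 0, 0, 0, 8.5],
  [-1.1, -4.4, -1, 0, 0, 0, 8.5],
  [-1.1, -4.4, -1, 0, 0, 0, 8.5],
  [-1.1, -4.4, -1, 0, 0, 0, 8.5],
  [-1.1, -4.4, 0, 0, 0, 0, 8.5],
  [-1.1, -4.4, 0, 0, 0, 0, 8.5],
  [-1.1, -4.4, 0, 0, 0, 0, 8.5],
  [-1.1, -4.4, 0, 0, 0, -0.076, 8.5],
])

```text
time: 6.65
position: [0.4524, -0.0256, 0.2389]
eef_rot: [0.0, 0.029, 1.0, -0.0]
ft_force: [1.5, 0.1, 0.4]
grip_width: 0.085
gripper_force: 0.0
```

Run:
```python
from h import *
from rig import bot
go(bot,[.602,-.285,.24],-.06)
```

```text
t 6.65 pos [ 0.4524 -0.0256  0.2389] turn [-0.     0.     0.002] shift now [-16.44 -25.03  -0.1 ] after [-16.49 -25.    -0.11] grip 0.08497162823127502 0.0 [1.5 0.1 0.4]
```

Call:
arm_command([
  [-2, -4.1, 0, 0, 0, 0, 8.5],
  [-2.9, -4.1, 0, 0, 0, 0, 8.5],
  [-2.9, -4.1, 0, 0, 0, 0, 8.5],
  [-2.9, -4.1, 0, 0, 0, 0, 8.5],
  [-2.9, -4.1, 0, 0, 0, 0, 8.5],
  [-2.9, -4.1, 0, 0, 0, 0, 8.5],
  [0, 0, 0, 0, 0, 0, 8.5],
  [0, 0, 0, 0, 0, 0, 8.5],
])

```text
time: 7.45
position: [0.6015, -0.2791, 0.2377]
eef_rot: [-0.001, 0.031, 1.0, 0.0]
ft_force: [-0.7, 0.1, 0.3]
grip_width: 0.085
gripper_force: 0.0
```

```bash
python3 w.py w2
python3 - <<'E'
from h import *
from rig import bot
go(bot,[.608,-.285,.07],-.06)
E
```

```text
t 7.5 pos [ 0.6014 -0.2773  0.2381] turn [ 0.002 -0.001  0.001] shift now [-0.72 -0.76 16.81] after [-0.7  -0.73 16.81] grip 0.08482216332759816 0.0 [0.2 0.6 0.8]
```

View pics/w2.png

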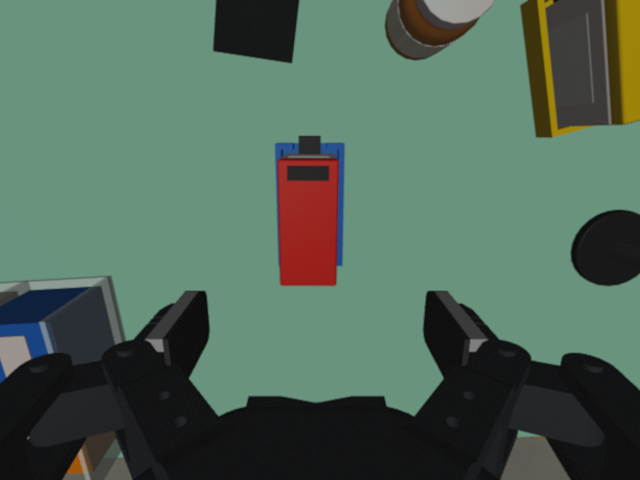

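Run:
```python
from h import *
from rig import bot
d,t=pickle.load(open('w2.pkl','rb'))
print(fit(d,[(336,285),(280,285),(278,159),(337,159)],rect(.11,.05,.106),t,(.6,-.3,0)))
print(fit(d,[(342,265),(279,266),(276,143),(344,143)],rect(.13,.07,.028),t,(.6,-.3,0)))
for i in range(3):go(bot,[.608,-.285,.07],-.06)
```

```text
(array([ 0.6083, -0.2855, -0.0641]), np.float64(1.0))
(array([ 0.6083, -0.2846, -0.0608]), np.float64(0.6))
t 7.5 pos [ 0.6014 -0.2773  0.2381] turn [ 0.002 -0.001  0.001] shift now [-0.72 -0.76 16.81] after [-0.7  -0.73 16.81] grip 0.08482216332759816 0.0 [0.2 0.6 0.8]
t 7.5 pos [ 0.6014 -0.2773  0.2381] turn [ 0.002 -0.001  0.001] shift now [-0.72 -0.76 16.81] after [-0.7  -0.73 16.81] grip 0.08482216332759816 0.0 [0.2 0.6 0.8]
t 7.5 pos [ 0.6014 -0.2773  0.2381] turn [ 0.002 -0.001  0.001] shift now [-0.72 -0.76 16.81] after [-0.7  -0.73 16.81] grip 0.08482216332759816 0.0 [0.2 0.6 0.8]
```

Call:
arm_command([
  [-0.7, -0.7, 2.8, 0, 0, 0, 8.5],
  [0, 0, 4, 0, 0, 0, 8.5],
  [0, 0, 4, 0, 0, 0, 8.5],
  [0, 0, 3, 0, 0, 0, 8.5],
  [0, 0, 2, 0, 0, 0, 8.5],
  [0, 0, 1, 0, 0, 0, 8.5],
  [0, 0, 0, 0, 0, 0, 8.5],
  [0, 0, 0, 0, 0, 0, 5],
])

```text
time: 8.3
position: [0.6093, -0.2852, 0.0721]
eef_rot: [0.001, 0.029, 1.0, -0.0]
ft_force: [-0.4, -0.2, 0.5]
grip_width: 0.0728
gripper_force: 0.0
```

Call:
arm_command([
  [0, 0, 0, 0, 0, 0, 4],
  [0, 0, 0, 0, 0, 0, 4],
  [0, 0, 0, 0, 0, 0, 4],
  [0, 0, 0, 0, 0, 0, 4],
  [0, 0, 0, 0, 0, 0, 4],
])

```text
time: 8.8
position: [0.6098, -0.2865, 0.0727]
eef_rot: [0.002, 0.03, 1.0, -0.001]
ft_force: [0.1, -1.6, 6.6]
grip_width: 0.0486
gripper_force: 52.6
```

Run:
```python
from h import *
from rig import bot
go(bot,[.46,-.10,.22],-.06)
```

```text
t 8.8 pos [ 0.6098 -0.2865  0.0727] turn [-0.001  0.003 -0.   ] shift now [ 16.02  17.7  -14.81] after [ 16.07  17.72 -14.73] grip 0.04862039184925493 52.5501948595047 [ 0.1 -1.6  6.6]
```

Call:
arm_command([
  [0, 0, -1, 0, 0, 0, 4],
  [0, 0, -3, 0, 0, 0, 4],
  [0, 0, -4, 0, 0, 0, 4],
  [0, 0, -4, 0, 0, 0, 4],
  [1, 1, -3, 0, 0, 0, 4],
  [3, 3.2, -1, 0, 0, 0, 4],
  [3, 3.4, 0, 0, 0, 0, 4],
  [3, 3.4, 0, 0, 0, 0, 4],
])

```text
time: 9.6
position: [0.5138, -0.1686, 0.2315]
eef_rot: [0.0, 0.03, 1.0, 0.0]
ft_force: [0.3, 0.6, -3.1]
grip_width: 0.0485
gripper_force: 52.9
```

Call:
arm_command([
  [3, 3.4, 0, 0, 0, 0, 4],
  [2, 3.8, 0, 0, 0, 0, 4],
  [1, 4, 0, 0, 0, 0, 4],
  [0, 4.2, 0, 0, 0, 0, 4],
  [0, 4.2, 0, 0, 0, 0, 4],
  [0, 4.2, 0, 0, 0, 0, 4],
  [0, 4.2, 0, 0, 0, 0, 4],
])

```text
time: 10.3
position: [0.4715, 0.1148, 0.2312]
eef_rot: [-0.0, 0.03, 1.0, -0.0]
ft_force: [0.9, -0.3, -2.6]
grip_width: 0.0487
gripper_force: 52.9
```

Run:
```python
from h import *
from rig import bot
go(bot,[.603,.301,.22],-.308)
```

```text
t 10.3 pos [0.4715 0.1148 0.2312] turn [-0.    -0.     0.248] shift now [-12.01  19.37   1.12] after [-6.88 21.73  1.12] grip 0.048682080073170354 52.87408411502838 [ 0.9 -0.3 -2.6]
```

Call:
arm_command([
  [0, 4, 0, 0, 0, 0.124, 4],
  [0, 4, 0, 0, 0, 0.124, 4],
  [-1, 4, 0, 0, 0, 0, 4],
  [-2, 4, 0, 0, 0, 0, 4],
  [-2, 2, 0, 0, 0, 0, 4],
  [0, 0, 0, 0, 0, 0, 4],
])

```text
time: 10.9
position: [0.5622, 0.2754, 0.2307]
eef_rot: [0.001, 0.153, 0.988, 0.001]
ft_force: [-1.0, -0.1, -2.8]
grip_width: 0.0483
gripper_force: 53.0
```

Run:
```python
from h import *
from rig import bot
go(bot,[.604,.300,.1],-.308)
```

```text
t 10.9 pos [0.5622 0.2754 0.2307] turn [0.003 0.002 0.002] shift now [-3.23  3.56 13.08] after [-3.24  3.61 13.07] grip 0.04834847589932131 53.00801396369934 [-1.  -0.1 -2.8]
```

Call:
arm_command([
  [-1.6, 1.8, 0, 0, 0, 0, 4],
  [-1.6, 1.8, 0, 0, 0, 0, 4],
  [0, 0, 3, 0, 0, 0, 4],
  [0, 0, 4, 0, 0, 0, 4],
  [0, 0, 3, 0, 0, 0, 4],
  [0, 0, 1.5, 0, 0, 0, 4],
  [0, 0, 0, 0, 0, 0, 4],
  [0, 0, 0, 0, 0, 0, 4],
])

```text
time: 11.7
position: [0.6018, 0.2975, 0.1171]
eef_rot: [0.001, 0.153, 0.988, 0.001]
ft_force: [0.6, -0.3, -2.5]
grip_width: 0.0482
gripper_force: 53.1
```

```bash
python3 - <<'E'
from h import *
from rig import bot,get_image
import cv2
go(bot,[.604,.300,.0727],-.308)
E
python3 w.py w3
```

```text
t 11.7 pos [0.6018 0.2975 0.1171] turn [0.001 0.001 0.   ] shift now [-0.13  0.3   4.44] after [-0.14  0.31  4.44] grip 0.048183674738394036 53.096049427986145 [ 0.6 -0.3 -2.5]
```

View pics/w3.png

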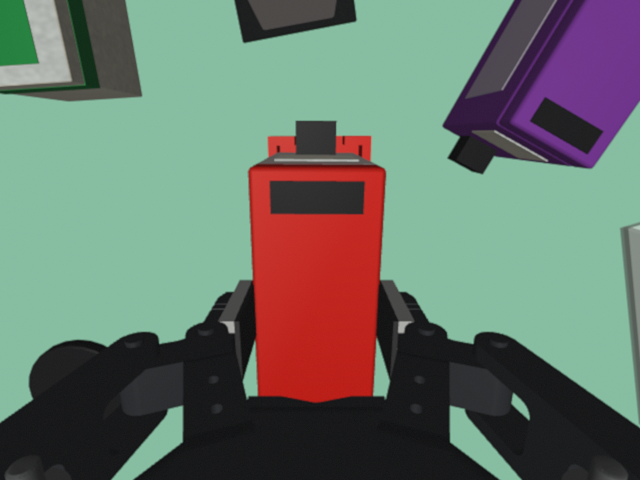

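Run:
```python
from h import *
d,t=pickle.load(open('w3.pkl','rb'))
a,b=pix((269,136.5),.028,d,t),pix((371,136.5),.028,d,t);m=(a+b)/2
u=np.array([np.cos(.308),-np.sin(.308),0])
print('dock',(m+.065*u).round(4),np.linalg.norm(a-b))
z=.117-.0667
k=[pix(p,z+.1,d,t) for p in((250,169),(384,169))];k2=[pix(p,z+.026,d,t) for p in((296.5,121.5),(336,121.5))]
for q in(k,k2):print((sum(q)/2+(.055 if q is k else .073)*u).round(4),np.linalg.norm(q[0]-q[1]), t[0])
```

```text
dock [0.6028 0.3012 0.028 ] 0.06879032512881046
[0.6021 0.2989 0.1503] 0.047898362542083815 [0.60175052 0.297505   0.11712604]
[0.6017 0.2988 0.0763] 0.021336545693197012 [0.60175052 0.297505   0.11712604]
```

Call:
arm_command([
  [0, 0.25, 0, 0, 0, 0, 4],
  [0, 0, 1, 0, 0, 0, 4],
  [0, 0, 1, 0, 0, 0, 4],
  [0, 0, 1, 0, 0, 0, 4],
  [0, 0, 0.6, 0, 0, 0, 4],
  [0, 0, 0.3, 0, 0, 0, 4],
  [0, 0, 0.2, 0, 0, 0, 4],
  [0, 0, 0, 0, 0, 0, 4],
])

```text
time: 12.55
position: [0.6019, 0.2996, 0.0746]
eef_rot: [-0.0, 0.153, 0.988, -0.0]
ft_force: [-0.8, 0.1, -2.2]
grip_width: 0.0485
gripper_force: 53.1
```

Call:
arm_command([
  [0, 0, 0.15, 0, 0, 0, 4],
  [0, 0, 0.1, 0, 0, 0, 4],
  [0, 0, 0.05, 0, 0, 0, 4],
  [0, 0, 0, 0, 0, 0, 4],
])

```text
time: 12.95
position: [0.6021, 0.2998, 0.0727]
eef_rot: [0.0, 0.153, 0.988, 0.0]
ft_force: [-1.6, -1.6, 4.4]
grip_width: 0.0484
gripper_force: 53.9
```

Seated (z as at pick-up, upward force). Release and rise.

Call:
arm_command([
  [0, 0, 0, 0, 0, 0, 5.5],
  [0, 0, 0, 0, 0, 0, 7],
  [0, 0, 0, 0, 0, 0, 8.5],
  [0, 0, 0, 0, 0, 0, 8.5],
  [0, 0, -3, 0, 0, 0, 8.5],
  [0, 0, -5, 0, 0, 0, 8.5],
  [0, 0, -5, 0, 0, 0, 8.5],
  [0, 0, -4, 0, 0, 0, 8.5],
])

```text
time: 13.75
position: [0.6025, 0.3, 0.2449]
eef_rot: [0.001, 0.153, 0.988, 0.001]
ft_force: [-0.2, 1.3, -0.2]
grip_width: 0.0846
gripper_force: 0.0
```

Run:
```python
from h import *
from rig import bot
go(bot,[.4125,.336,.24],-.136)
```

```text
t 13.75 pos [0.6025 0.3    0.2449] turn [ 0.002  0.002 -0.172] shift now [19.2  -2.33  0.45] after [19.31  0.99  0.49] grip 0.08460986597531943 0.0 [-0.2  1.3 -0.2]
```

Call:
arm_command([
  [1, -0.1, 0, 0, 0, -0.086, 8.5],
  [3, 0.2, 0, 0, 0, -0.086, 8.5],
  [4, 0.3, 0, 0, 0, 0, 8.5],
  [4, 0.3, 0, 0, 0, 0, 8.5],
  [4, 0.2, 0, 0, 0, 0, 8.5],
  [3, 0.1, 0, 0, 0, 0, 8.5],
  [0.3, 0, 3, 0, 0, 0, 8.5],
  [0, 0, 0, 0, 0, 0, 8.5],
])

```text
time: 14.55
position: [0.4102, 0.3386, 0.2098]
eef_rot: [-0.002, 0.067, 0.998, -0.002]
ft_force: [-0.2, -1.1, -0.5]
grip_width: 0.085
gripper_force: 0.0
```

Run:
```python
from h import *
from rig import bot
go(bot,[.4125,.336,.0697],-.136)
```

```text
t 14.55 pos [0.4102 0.3386 0.2098] turn [-0.005 -0.004  0.003] shift now [-0.32 -0.16 14.  ] after [-0.27 -0.22 14.01] grip 0.08498616550364572 0.0 [-0.2 -1.1 -0.5]
```

Call:
arm_command([
  [-0.2, -0.2, 2, 0, 0, 0, 8.5],
  [0, 0, 4, 0, 0, 0, 8.5],
  [0, 0, 4, 0, 0, 0, 8.5],
  [0, 0, 2.5, 0, 0, 0, 8.5],
  [0, 0, 1.3, 0, 0, 0, 8.5],
  [0, 0, 0, 0, 0, 0, 8.5],
  [0, 0, 0, 0, 0, 0, 6],
  [0, 0, 0, 0, 0, 0, 4],
])

```text
time: 15.35
position: [0.4157, 0.3384, 0.0753]
eef_rot: [0.001, 0.068, 0.998, 0.001]
ft_force: [-0.3, 0.1, 0.1]
grip_width: 0.0589
gripper_force: 0.0
```

Call:
arm_command([
  [0, 0, 0, 0, 0, 0, 4],
  [0, 0, 0, 0, 0, 0, 4],
  [0, 0, 0, 0, 0, 0, 4],
  [0, 0, 0, 0, 0, 0, 4],
  [0, 0, -1, 0, 0, 0, 4],
  [0, 0, -3, 0, 0, 0, 4],
  [0, 0, -4, 0, 0, 0, 4],
  [0, 0, -4, 0, 0, 0, 4],
])

```text
time: 16.15
position: [0.4139, 0.337, 0.1955]
eef_rot: [-0.0, 0.068, 0.998, -0.0]
ft_force: [1.4, 0.3, -4.0]
grip_width: 0.0475
gripper_force: 53.1
```

Run:
```python
from h import *
from rig import bot
go(bot,[.46,-.1,.235],-.061)
```

```text
t 16.15 pos [0.4139 0.337  0.1955] turn [-0.001 -0.001 -0.075] shift now [-10.47 -42.68  -3.93] after [ -7.26 -43.34  -3.95] grip 0.047503343876850686 53.14875891432166 [ 1.4  0.3 -4. ]
```

Call:
arm_command([
  [0, 0, -3, 0, 0, -0.075, 4],
  [-0.5, -2.3, -1, 0, 0, 0, 4],
  [-0.7, -4.1, 0, 0, 0, 0, 4],
  [-0.7, -4.1, 0, 0, 0, 0, 4],
  [-0.7, -4.1, 0, 0, 0, 0, 4],
  [-0.7, -4.1, 0, 0, 0, 0, 4],
  [-0.7, -4.1, 0, 0, 0, 0, 4],
  [-0.7, -4.1, 0, 0, 0, 0, 4],
])

```text
time: 16.95
position: [0.4447, 0.0644, 0.2345]
eef_rot: [0.0, 0.03, 1.0, -0.0]
ft_force: [0.8, -0.4, -4.7]
grip_width: 0.0475
gripper_force: 53.2
```

Call:
arm_command([
  [-0.7, -4.1, 0, 0, 0, 0, 4],
  [-0.7, -4.1, 0, 0, 0, 0, 4],
  [-0.7, -4.1, 0, 0, 0, 0, 4],
  [-1, -4, 0, 0, 0, 0, 4],
  [-1.5, -4, 0, 0, 0, 0, 4],
  [-2, -3.5, 0, 0, 0, 0, 4],
  [-2, -3, 0, 0, 0, 0, 4],
  [0, 0, 0, 0, 0, 0, 4],
])

```text
time: 17.75
position: [0.5162, -0.2132, 0.2342]
eef_rot: [0.002, 0.034, 0.999, -0.002]
ft_force: [0.1, 0.5, -4.0]
grip_width: 0.0476
gripper_force: 53.2
```

Run:
```python
from h import *
from rig import bot
go(bot,[.609,-.285,.12],-.061)
```

```text
t 17.75 pos [ 0.5162 -0.2132  0.2342] turn [-0.004  0.003 -0.008] shift now [-9.72 -6.48 11.48] after [-9.71 -6.6  11.42] grip 0.04757567738072254 53.179158261045814 [ 0.1  0.5 -4. ]
```

Call:
arm_command([
  [-3, -2, 0, 0, 0, -0.005, 4],
  [-3.5, -2.5, 0, 0, 0, 0, 4],
  [-3.2, -2, 0, 0, 0, 0, 4],
  [0, 0, 3, 0, 0, 0, 4],
  [0, 0, 4, 0, 0, 0, 4],
  [0, 0, 3, 0, 0, 0, 4],
  [0, 0, 1.3, 0, 0, 0, 4],
  [0, 0, 0, 0, 0, 0, 4],
])

```text
time: 18.55
position: [0.6061, -0.2761, 0.1191]
eef_rot: [-0.002, 0.028, 1.0, 0.001]
ft_force: [0.2, 0.4, -4.4]
grip_width: 0.0478
gripper_force: 53.3
```

Call:
arm_command([
  [0, 0, 0, 0, 0, 0, 4],
  [0, 0, 0, 0, 0, 0, 4],
])

```text
time: 18.75
position: [0.6095, -0.2774, 0.1231]
eef_rot: [0.002, 0.028, 1.0, -0.001]
ft_force: [0.4, -0.9, -3.2]
grip_width: 0.0473
gripper_force: 53.3
```

```bash
python3 w.py w4
python3 - <<'E'
from h import *
from rig import bot
go(bot,[.609,-.285,.12],-.061)
E
```

```text
t 18.8 pos [ 0.6093 -0.2774  0.123 ] turn [-0.001  0.004  0.005] shift now [-0.01 -0.76  0.3 ] after [-0.02 -0.76  0.3 ] grip 0.04776321247419473 53.279073033481836 [ 0.3  0.6 -4.8]
```

View pics/w4.png

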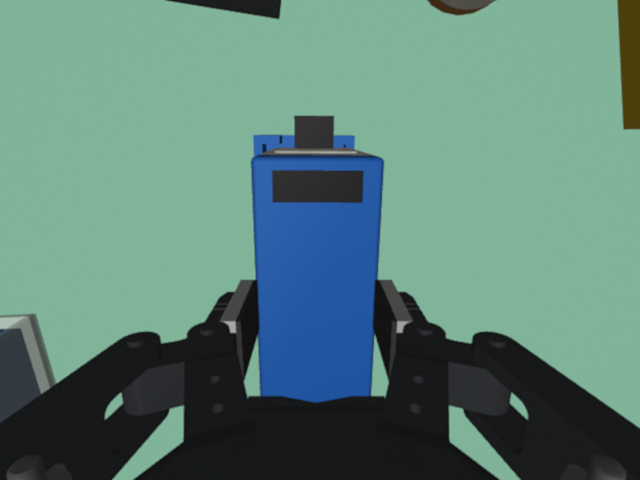

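Run:
```python
from h import *
d,t=pickle.load(open('w4.pkl','rb'))
y=-.061;u=np.array([np.cos(y),np.sin(y),0]);v=np.array([-np.sin(y),np.cos(y),0])
c=lambda p,z,l:(pix(p[0],z,d,t)+pix(p[1],z,d,t))/2+l*u
D=c([(254,135.5),(354,135.5)],.028,.065);z=.053
for n,P in(('lid',c([(252,158),(383,158)],z+.1,.055)),('tab',c([(294.5,116),(333.5,116)],z+.026,.073))):
    e=D-P;print(n,P.round(4),'dock',D.round(4),'tool x,y cm',(-e@u*100).round(2),(e@v*100).round(2))
```

```text
lid [ 0.606  -0.2759  0.153 ] dock [ 0.6088 -0.2852  0.028 ] tool x,y cm -0.34 -0.91
tab [ 0.6064 -0.2778  0.079 ] dock [ 0.6088 -0.2852  0.028 ] tool x,y cm -0.28 -0.72
```

Call:
arm_command([
  [-0.2, -0.8, 0, 0, 0, 0.004, 4],
  [0, 0, 1, 0, 0, 0, 4],
  [0, 0, 1, 0, 0, 0, 4],
  [0, 0, 1, 0, 0, 0, 4],
  [0, 0, 0.6, 0, 0, 0, 4],
  [0, 0, 0.4, 0, 0, 0, 4],
  [0, 0, 0.2, 0, 0, 0, 4],
  [0, 0, 0, 0, 0, 0, 4],
])

```text
time: 19.6
position: [0.6095, -0.2848, 0.079]
eef_rot: [0.0, 0.03, 1.0, 0.0]
ft_force: [0.8, -0.5, -3.0]
grip_width: 0.0469
gripper_force: 53.4
```

Call:
arm_command([
  [0, 0, 0.15, 0, 0, 0, 4],
  [0, 0, 0.1, 0, 0, 0, 4],
  [0, 0, 0, 0, 0, 0, 4],
])

```text
time: 19.9
position: [0.6097, -0.2853, 0.0787]
eef_rot: [0.001, 0.03, 1.0, -0.0]
ft_force: [-4.4, 1.3, 10.5]
grip_width: 0.0478
gripper_force: 55.4
```

Contact at the expected seated height (0.0755 + 0.003). Release, rise and check.

Call:
arm_command([
  [0, 0, 0, 0, 0, 0, 5.5],
  [0, 0, 0, 0, 0, 0, 7],
  [0, 0, 0, 0, 0, 0, 8.5],
  [0, 0, 0, 0, 0, 0, 8.5],
  [0, 0, -3, 0, 0, 0, 8.5],
  [0, 0, -5, 0, 0, 0, 8.5],
  [0, 0, -5, 0, 0, 0, 8.5],
  [0, 0, -4, 0, 0, 0, 8.5],
])

```text
time: 20.7
position: [0.6102, -0.2852, 0.2493]
eef_rot: [0.001, 0.03, 1.0, -0.0]
ft_force: [0.6, -0.1, -0.0]
grip_width: 0.0852
gripper_force: 0.0
```

Call:
arm_command([
  [4, 0, 0, 0, 0, 0, 8.5],
  [4, 0, 0, 0, 0, 0, 8.5],
  [4, 0, 0, 0, 0, 0, 8.5],
  [4, 0, 0, 0, 0, 0, 8.5],
  [0, 0, 0, 0, 0, 0, 8.5],
])

```text
time: 21.2
position: [0.4423, -0.2757, 0.2457]
eef_rot: [-0.004, 0.032, 0.999, 0.0]
ft_force: [-0.0, -0.6, 0.4]
grip_width: 0.0849
gripper_force: 0.0
```

Run:
```python
from rig import get_image
import cv2,pickle,numpy as np
a=get_image('top')['color'][:,:,::-1];b=get_image('side')['color'][:,:,::-1]
f=lambda c,x,y,w,h,k:cv2.resize(c[y:y+h,x:x+w],None,fx=k,fy=k,interpolation=cv2.INTER_CUBIC)
top=np.hstack([f(a,195,150,66,70,4),f(a,420,150,66,70,4),f(a,315,200,66,70,4)])
bot_=np.hstack([f(b,310,140,99,70,4),f(b,350,290,99,70,4)])
cv2.imwrite('pics/fin.png',np.vstack([top,bot_]))
```

```text
(no output)
```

View pics/fin.png

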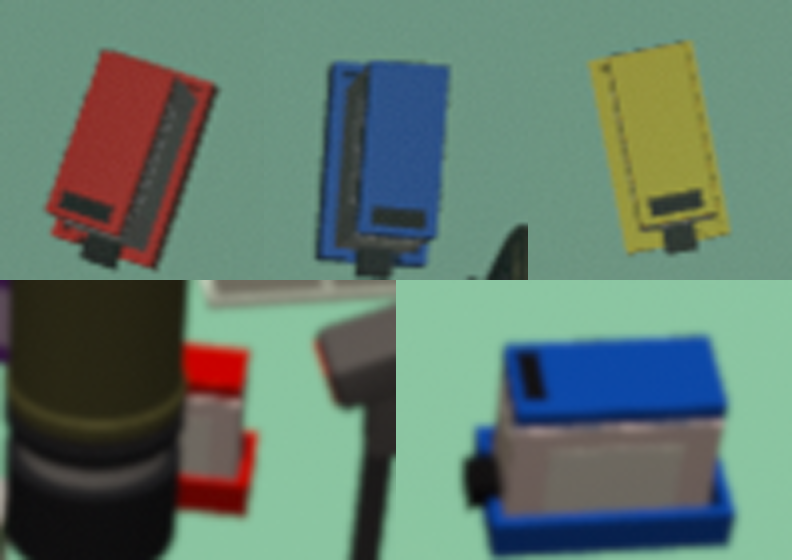

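The crops show the red cassette in the red dock and the blue in the blue dock. Both are level, with tabs in the front gaps, and the yellow is untouched.

```bash
python3 -c "
from rig import bot
print(bot.finish_job())"
```

```text
the job is handed in; nothing more can be done
None
```

The blue and red cassettes are swapped: each looked level in its own dock in the last pictures, tab at the front. I handed the job in at about 21 s of robot time, but no verdict was returned.

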